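# Swing out the prop leg, lower the pocket shelf and load it

### The arm

A 6-joint arm with a two-finger parallel gripper is mounted at the origin on the work surface. World frame = base frame: x ahead of the robot, y to its left, z up, the work surface at z = 0. Lengths are in m, angles in rad, forces in N, time in s.
With the tool pointing down it reaches from about 0.275 to 0.85 m from the base axis. Payload 5.2 kg.
Tool frame: the origin (TCP) lies at the very end of the fingers, on their centre line; the grasp point (between the pads) lies 19 mm behind it; x points along the fingers, y is the direction in which the jaws open and shut, and the axes are right-handed (so a half turn about x gives the same grasp; the last joint's range is limited). The gripper opens to 85 mm and grips with 20 to 120 N. Pads are 22 mm wide; open, the fingers measure 114 mm over their backs; the gripper's body (76 mm by 85 mm) begins 54 mm behind the grasp point. The pads swing forward as they close: fully open they stand 13 mm farther back than shut.
Start: joints at [1.041, 0.259, 1.535, -0, 1.348, -0.203], TCP at [0.177, 0.521, 0.231] pointing down, gripper open.
Joint ranges: [-3.14, 3.14], [-0.91, 2.08], [0.19, 2.58], [-1.22, 4.36], [0.22, 2.71], [-3.12, 3.12]. Speed limits (rad/s): [2.57, 2.57, 3.14, 3.14, 3.14, 3.14].

### API

Orientations are given as a unit quaternion [x, y, z, w].
In Python, from bench import manip gives the robot as it stands. The module is installed in compiled form; this text tells all that it offers.
- The arm moves only by the tool jog_arm, never from a script. Its argument "series" is a list of rows, each an object of numbers: "x", "y", "z": the shift along the tool's x, y, z in cm; "turn": the turn about the tool's x in degrees; "hand": the opening, from -1 (shut) to 1 (fully open), so that 0 is half open. In form: [{"x": .., "y": .., "z": .., "turn": .., "hand": ..}, ...]. A call has 1 to 8 rows; each row is the pose to reach, as a shift and turn from the pose measured when the call began, along the tool's axes at that moment; what a row does not reach only later rows make up. A row lasts 1/10 s, in which the tool goes at most 50 mm and 8.59 degrees, less where a joint would pass 70% of its speed; a pose out of reach is approached as far as the arm can. A call with a gripper value outside its range is refused whole. The fingers move at their own pace and stop on an object; the grip force is fixed at half the most. Time passes only in rows, so rows that repeat a pose let the fingers close. It gives the time, the measured TCP pose, the force and the opening at its end, in the units of the state.
- manip.get_obs(): the state, without advancing time (a new reading comes with each control period).
- manip.read_camera(name): name is "side" or "top" or "wrist"; returns a dict with "pixels" (480x640x3 uint8, red, green, blue), "camera_matrix" (3x3 intrinsics, pixels), "origin" and "attitude" of the camera in the world. Camera axes: x right, y down, z forward; pixel columns grow to the right and rows downward; lengths in m; the calibration is good to about 2 mm. A picture is of the moment at which its call begins. There is no depth.
- manip.sign_off(): hands the job in, once; it reports no verdict.
The state is a dict: "time": time; "q": joint angles; "joint_velocities": joint speeds; "joint_efforts": joint torques, N m; "ee_pos": TCP position; "ee_rot": TCP orientation; "ft_force": force on the tool from outside, world axes, zero at the start; "wrist_torque": the same for the moment, N m; "opening": finger opening in m.
Only numpy, scipy, OpenCV 4.12 (cv2) and the standard library are available. Lean on these libraries where they do the work, as an engineer would, in place of code of your own. Each camera call takes 0.05 s, during which the arm holds its last target. There are 200 camera calls.

### The job

Push the folded prop leg of the slim steel rack out until it hits its stop, and only then tip the leaning pocket shelf forward so that it comes down level on the leg. Then stand the slim capped bottle and the pump dispenser upright in the shelf's two pockets, one in each (either way round), without knocking them over, and leave the cup, the jar and the scrub brush where they are.

Things in the scene. Friction and masses are not known exactly. Their poses are not given: they have to be found in the camera images.
- rack: slim steel rack, fixed, 90 mm deep (x), 260 mm wide (y), 85 mm high. Origin: centre of its underside. Its front faces its own -x; z up. The pocket shelf is hinged along its top front edge (x = -45 mm, z = 90 mm), the prop leg on an upright hinge on its front. Only position and yaw vary.
- leg (a joint): prop leg about its upright hinge: 0 = folded flat along the rack's front, pointing to the rack's +y; 1.571 rad = at its stop, pointing straight out (rack's -x). Starts partly open, 0.5 to 0.9, and stays where left (friction 0.06 N m). Push its inner face, towards the rack, e.g. with closed fingers lowered into the wedge between leg and rack, 105 mm from the hinge, beside the shelf.
- leg_hinge (a point): on the leg's hinge axis, at the height of the leg's top edge (89 mm above the surface); at rack x = -55 mm, y = +40 mm. Its axes turn with the leg: +y runs along the leg to the tip, +x is the side of the inner face to push.
- leg_tip (a point): top of the leg's end post, 132 mm from the hinge axis, 89 mm above the surface. The leg is a steel gate 10 mm thick, 140 mm long: upper rail 55 to 89 mm above the surface, lower rail 15 to 29 mm, end post 16 mm square, foot 2 mm clear of the surface.
- flap (a joint): pocket shelf about its hinge: 0 = stowed, leaning back on its stop (0.2 rad back from upright), 1.771 rad = level. Starts at 0; falls back if let go before its balance point near 0.45, beyond which it comes down by itself, damped (1 to 2 s). It rests on the leg at 1.77 to 1.80; with nothing beneath, it swings past level. 0.5 kg; tipping takes 1 to 4 N near the top.
- flap_edge (a point): middle of the shelf's free edge, upper face. Steel plate 172 mm wide, 120 mm deep, 6 mm thick, two open square pockets on its upper face. Stowed, the free edge is at the top, 208 mm up, and the pockets open to the back (rack's +x): push their rims from behind towards rack -x. The wall between them lies at rack y = 0; its top end is then 190 mm up at rack x = +17 mm.
- pocket_a (a point): centre of the floor of the pocket on the rack's +y side. 80 by 84 mm inside, walls 4 mm thick, 35 mm high. Shelf level: z up, floor 96 mm above the surface, at rack x = -107 mm, y = +42 mm, axes parallel to the rack's.
- pocket_b (a point): the same for the pocket on the rack's -y side (level: rack x = -107 mm, y = -42 mm).
- bottle: slim closed plastic bottle, 165 mm high, body 56 mm in diameter up to 95 mm, cone to a neck, smooth round cap 34 mm in diameter from 127 to 165 mm; 0.3 kg or so. Origin: centre of its underside, z up. Can be gripped from above by the cap.
- dispenser: stainless pump dispenser, 162 mm high, body 64 mm across up to 100 mm, round collar 36 mm across from 107 to 140 mm, above it a pump head 30 mm across with a spout reaching 52 mm along its own -x at 157 mm height; about 0.3 kg. Origin: centre of its underside, z up. Grip the collar from above, closing along its own y, clear of the spout.
- cup: bystander: white ceramic cup, 76 mm in diameter, 90 mm high, upright. Origin: centre of its underside.
- jar: bystander: white closed jar, 64 mm in diameter, 85 mm high. Origin: centre of its underside.
- scrub_brush: bystander: scrub brush in green plastic, 205 mm long, 55 mm wide, 40 mm high, lying bristles down. Origin under the root of the handle.

How it is judged:
On the way, in this order (a step that is already met when the one before it is completed fails the run):
1. the prop leg is out at its stop while the shelf is still up (value of joint leg above 1.5 rad and value of joint flap below 0.6 rad), for 0.2 s.
2. the shelf has come down level on the leg (value of joint leg above 1.5 rad and value of joint flap between 1.7 and 1.84 rad), for 0.2 s.
At the end, for the whole second after the job is handed in: The leg is within 0.07 rad of its stop (joint leg above 1.50), the shelf rests level on it (joint flap 1.70 to 1.84), and the bottle and the dispenser stand one in each pocket, either way round: within 22 mm of the pocket's centre, on its floor (-6 to 8 mm), tilted less than 0.15 rad and at rest (all of step 2 and (((horizontal distance between bottle and pocket_a below 0.022 m and z of bottle in the frame of pocket_a between -0.006 and 0.008 m and angle between bottle's own z axis and vertical below 0.15 rad) and (horizontal distance between dispenser and pocket_b below 0.022 m and z of dispenser in the frame of pocket_b between -0.006 and 0.008 m and angle between dispenser's own z axis and vertical below 0.15 rad)) or ((horizontal distance between bottle and pocket_b below 0.022 m and z of bottle in the frame of pocket_b between -0.006 and 0.008 m and angle between bottle's own z axis and vertical below 0.15 rad) and (horizontal distance between dispenser and pocket_a below 0.022 m and z of dispenser in the frame of pocket_a between -0.006 and 0.008 m and angle between dispenser's own z axis and vertical below 0.15 rad))) and linear speed of each of bottle, dispenser below 0.02 m/s); the robot touches nothing.
It fails at once if the cup, the jar or the scrub brush is moved by more than 40 mm, or the cup is tipped (distance of any of cup, jar, scrub_brush from where it was at the start of the episode above 0.04 m or angle between cup's own z axis and vertical above 0.5 rad).
It fails at once if the bottle or the dispenser is knocked over (tilted more than 0.8 rad) (angle between any of bottle, dispenser's own z axis and vertical above 0.8 rad).
It also fails if it takes over 72 s, if anything falls off the work surface, if the arm or the gripper's body presses on something with over 40 N, if the wrist force passes 120 N, or if a joint passes its speed limit or range.

## Working session

There is one attempt and no reset: what is moved stays moved. The work goes in short steps, Python scripts to look and compute and a tool call to move; the robot and the scene stay as the last step left them, time stands still between calls to the robot, and variables do not carry over. Pictures are saved under pics/ and viewed, about 8 in all and at most 12, crops included, and the job is handed in when it is done.

Besides the shell and the picture viewer there is one more tool, called as name(argument=value, ...), one argument or row to a line, values as JSON. jog_arm: Moves the arm, as the interface text tells. Its arguments: {"type":"object","properties":{"series":{"type":"array","items":{"type":"object","properties":{"x":{"type":"number"},"y":{"type":"number"},"z":{"type":"number"},"turn":{"type":"number"},"hand":{"type":"number"}}}}},"required":["series"]}

```bash
mkdir -p pics
cat > h.py <<'E'
from bench import manip
import numpy as np, cv2
from scipy.spatial.transform import Rotation as R
def att(c):
    a=np.array(c["attitude"],float)
    return a if a.shape==(3,3) else R.from_quat(a).as_matrix()
def shot(n,f=None):
    c=manip.read_camera(n)
    if f: cv2.imwrite("pics/"+f,cv2.cvtColor(c["pixels"],cv2.COLOR_RGB2BGR))
    return c
def ray(c,u,v):
    d=att(c)@np.linalg.inv(np.array(c["camera_matrix"]))@[u,v,1.]
    return np.array(c["origin"]),d/np.linalg.norm(d)
def plane(c,u,v,z):
    o,d=ray(c,u,v); return o+d*(z-o[2])/d[2]
def proj(c,p):
    q=np.array(c["camera_matrix"])@(att(c).T@(np.array(p)-np.array(c["origin"]))); return q[:2]/q[2]
E
python3 - <<'E'
from h import *
import pickle
o=manip.get_obs();print(o)
cs={}
for n in["side","top"]:
    c=shot(n,n+"0.png");cs[n]=c;print(n,c["origin"],att(c).round(3).tolist(),c["camera_matrix"])
pickle.dump(cs,open("c0.pkl","wb"))
E
```

```text
{'time': 0.0, 'q': array([ 1.04123988e+00,  2.59314751e-01,  1.53606199e+00, -1.10875991e-05,
        1.34799234e+00, -2.02811846e-01]), 'joint_velocities': array([ 2.86253004e-04,  7.16711451e-04, -1.20729949e-03,  3.82120578e-04,
       -3.34598748e-05,  2.54231928e-04]), 'joint_efforts': array([-8.05312084e-04, -4.46024823e+01, -2.90577078e+01, -3.93296277e-04,
        1.17791916e-02, -1.14826239e-06]), 'ee_pos': array([0.17625098, 0.52045127, 0.23049836]), 'ee_rot': array([ 0.11441976,  0.69791241, -0.11559534,  0.69746979]), 'ft_force': array([-0.03758611,  0.86497995,  0.99766059]), 'wrist_torque': array([-0.03432934, -0.02796038, -0.00385572]), 'opening': 0.0853606898738262}
side [ 0.3991462  -0.72877977  0.80581439] [[0.976, -0.148, 0.159], [-0.217, -0.681, 0.699], [0.005, -0.717, -0.697]] [[582.58855076   0.         331.95992235]
 [  0.         582.58855076 241.77120278]
 [  0.           0.           1.        ]]
top [ 0.34430032 -0.07880248  1.23302323] [[0.043, -0.976, 0.213], [-0.999, -0.043, 0.004], [0.005, -0.213, -0.977]] [[533.23862497   0.         323.58065881]
 [  0.         533.23862497 239.74893563]
 [  0.           0.           1.        ]]
```

View pics/top0.png

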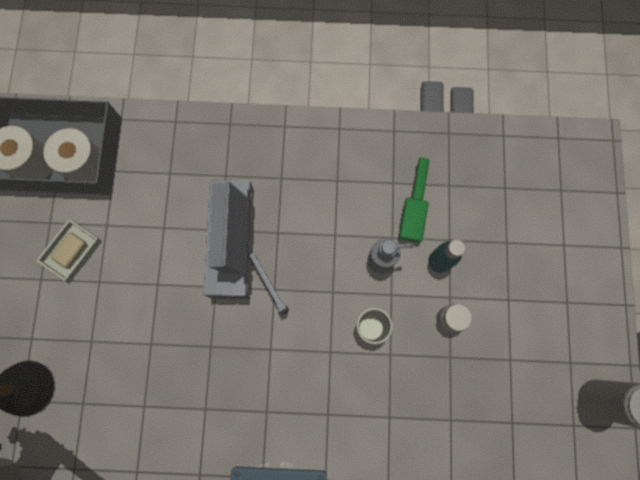

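View pics/side0.png

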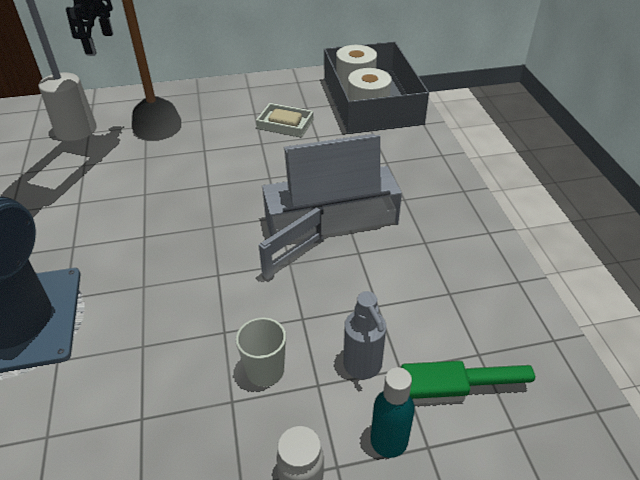

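The top view shows the rack at about (228,238), yaw near +90°, with the leg running from (254,258) to (284,308). The dispenser head is at (389,246), the bottle cap at (457,247), the cup at (374,328), the jar at (456,319) and the brush at (418,200).

Run:
```python
from h import *
import pickle
cs=pickle.load(open("c0.pkl","rb"));t=cs["top"];s=cs["side"]
i=cv2.cvtColor(t["pixels"],cv2.COLOR_RGB2BGR)
a=cv2.resize(i[170:320,190:300],None,fx=4,fy=4,interpolation=cv2.INTER_CUBIC)
b=cv2.resize(i[230:290,350:480],None,fx=2.7,fy=2.7,interpolation=cv2.INTER_CUBIC)
si=cv2.cvtColor(s["pixels"],cv2.COLOR_RGB2BGR)
d=cv2.resize(si[280:480,330:450],None,fx=2.1,fy=2.1)
W=np.zeros((600,800,3),np.uint8);W[:,:440]=a;W[:b.shape[0],445:445+b.shape[1]]=b;W[175:175+d.shape[0],445:445+d.shape[1]]=d
W=cv2.convertScaleAbs(W,alpha=1.4,beta=10)
cv2.imwrite("pics/z0.png",W)
for n,u,v,z in[("hinge",254,258,.089),("tip",284,308,.089),("r1",204,294,.085),("r2",246,297,.085),("r3",250,182,.085),("r4",210,181,.085),("cap",457,247,.165),("head",389,246,.162),("cup",374,327,.09),("jar",457,318,.085)]:
    print(n,plane(t,u,v,z).round(3))
```

```text
hinge [0.546 0.076 0.089]
tip [0.44  0.004 0.089]
r1 [0.463 0.178 0.085]
r2 [0.461 0.087 0.085]
r3 [0.72  0.097 0.085]
r4 [0.718 0.188 0.085]
cap [ 0.574 -0.348  0.165]
head [ 0.57  -0.209  0.162]
cup [ 0.409 -0.189  0.09 ]
jar [ 0.436 -0.366  0.085]
```

View pics/z0.png

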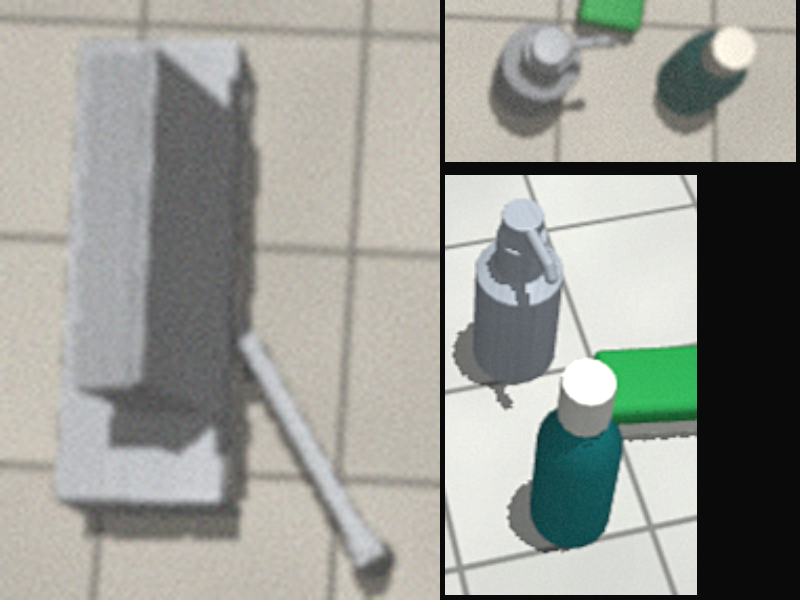

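```bash
cat >> h.py <<'E'
C=np.array([.5905,.1375]);TH=np.deg2rad(92.2)
RX=np.array([np.cos(TH),np.sin(TH)]);RY=np.array([-RX[1],RX[0]])
def W(rx,ry): return C+rx*RX+ry*RY
def go(*pts,yaw=None):
    """shift in tool cm for world points (x,y,z); turn to bring tool y to world yaw deg"""
    o=manip.get_obs();M=R.from_quat(o["ee_rot"]).as_matrix()
    print("t",round(o["time"],1),"pos",o["ee_pos"].round(4),"F",o["ft_force"].round(1),"open",round(o["opening"],4),"down",M[:,0].round(3),"yaw_y",np.degrees(np.arctan2(M[1,1],M[0,1])).round(1),"q6",o["q"][5].round(2))
    for p in pts: print("  to",np.round(p,4),"->",(M.T@(np.array(p)-o["ee_pos"])*100).round(2))
    if yaw is not None:
        a=np.degrees(np.arctan2(M[1,1],M[0,1]));d=-(yaw-a); d=(d+90)%180-90; print("  turn",d.round(1))
E
python3 - <<'E'
from h import *
import pickle
cs=pickle.load(open("c0.pkl","rb"));t=cs["top"]
h=plane(t,388.9,247.8,.162);s=plane(t,411.9,244.8,.157);print(h,s,np.degrees(np.arctan2(*(s-h)[[1,0]])),np.linalg.norm(s-h))
p=W(-.07,.145)
go((*p,.23),(*p,.05))
E
```

```text
[ 0.5663294  -0.20890331  0.162     ] [ 0.57578457 -0.25682933  0.157     ] -78.83962110096982 0.04910503052507871
t 0.1 pos [0.1763 0.5205 0.2306] F [ 0.2 -0.2  0. ] open 0.0856 down [-0.001 -0.001 -1.   ] yaw_y 71.3 q6 -0.2
  to [0.4483 0.062  0.23  ] -> [  0.1  -34.69  40.48]
  to [0.4483 0.062  0.05  ] -> [ 18.1  -34.67  40.49]
```

jog_arm(
  series=[
    {"x":0,"y":-34.7,"z":40.5,"hand":-1},
    {"x":0,"y":-34.7,"z":40.5,"hand":-1},
    {"x":0,"y":-34.7,"z":40.5,"hand":-1},
    {"x":0,"y":-34.7,"z":40.5,"hand":-1},
    {"x":0,"y":-34.7,"z":40.5,"hand":-1},
    {"x":0,"y":-34.7,"z":40.5,"hand":-1},
    {"x":0,"y":-34.7,"z":40.5,"hand":-1},
    {"x":0,"y":-34.7,"z":40.5,"hand":-1},
  ],
)

```text
schema error: expected keys x, y, z, turn, hand
```

jog_arm(
  series=[
    {"hand":-1},
  ],
)

```text
schema error: expected keys x, y, z, turn, hand
```

Run:
```python
from h import *
shot("wrist","w1.png")
p=W(-.07,.145)
go((*p,.23),(*p,.05))
```

```text
t 0.1 pos [0.1763 0.5205 0.2307] F [-0.3 -0.3  0.7] open 0.085 down [-0.001 -0.001 -1.   ] yaw_y 71.3 q6 -0.2
  to [0.4483 0.062  0.23  ] -> [  0.1  -34.7   40.48]
  to [0.4483 0.062  0.05  ] -> [ 18.1  -34.67  40.48]
```

View pics/w1.png

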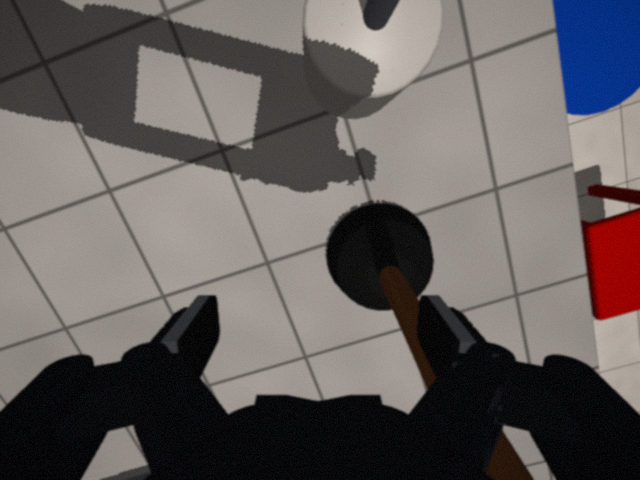

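The wrist view shows only the plunger pole at (400,300). It is on the +y side, so moving off towards -y takes the arm away from it. The move calls were refused because every row needs all five keys.

jog_arm(
  series=[
    {"x":0,"y":-34.7,"z":40.5,"turn":0,"hand":-1},
    {"x":0,"y":-34.7,"z":40.5,"turn":0,"hand":-1},
    {"x":0,"y":-34.7,"z":40.5,"turn":0,"hand":-1},
    {"x":0,"y":-34.7,"z":40.5,"turn":0,"hand":-1},
    {"x":0,"y":-34.7,"z":40.5,"turn":0,"hand":-1},
    {"x":0,"y":-34.7,"z":40.5,"turn":0,"hand":-1},
    {"x":0,"y":-34.7,"z":40.5,"turn":0,"hand":-1},
    {"x":0,"y":-34.7,"z":40.5,"turn":0,"hand":-1},
  ],
)

```text
time: 0.95
ee_pos: [0.3809, 0.1749, 0.2311]
ee_rot: [0.115, 0.698, -0.115, 0.698]
ft_force: [0.4, -0.2, 0.3]
opening: -0.0001
```

Run:
```python
from h import *
p=W(-.07,.145)
go((*p,.23),(*p,.05))
```

```text
t 0.9 pos [0.3809 0.1749 0.2311] F [ 0.4 -0.2  0.3] open -0.0001 down [-0.    -0.001 -1.   ] yaw_y 71.3 q6 -1.08
  to [0.4483 0.062  0.23  ] -> [ 0.12 -8.53 10.01]
  to [0.4483 0.062  0.05  ] -> [18.12 -8.51 10.01]
```

jog_arm(
  series=[
    {"x":0,"y":-8.5,"z":10,"turn":0,"hand":-1},
    {"x":0,"y":-8.5,"z":10,"turn":0,"hand":-1},
    {"x":0,"y":-8.5,"z":10,"turn":0,"hand":-1},
    {"x":0,"y":-8.5,"z":10,"turn":0,"hand":-1},
    {"x":0,"y":-8.5,"z":10,"turn":0,"hand":-1},
  ],
)

```text
time: 1.45
ee_pos: [0.4481, 0.0619, 0.2308]
ee_rot: [0.116, 0.698, -0.116, 0.697]
ft_force: [0.5, 0.7, -0.4]
opening: 0.0002
```

Run:
```python
from h import *
shot("wrist","w2.png")
p=W(-.07,.145)
go((*p,.05))
```

```text
t 1.5 pos [0.4477 0.0627 0.2309] F [0.  0.3 0.1] open 0.0001 down [-0.002 -0.    -1.   ] yaw_y 71.2 q6 -1.35
  to [0.4483 0.062  0.05  ] -> [18.09 -0.03  0.1 ]
```

View pics/w2.png

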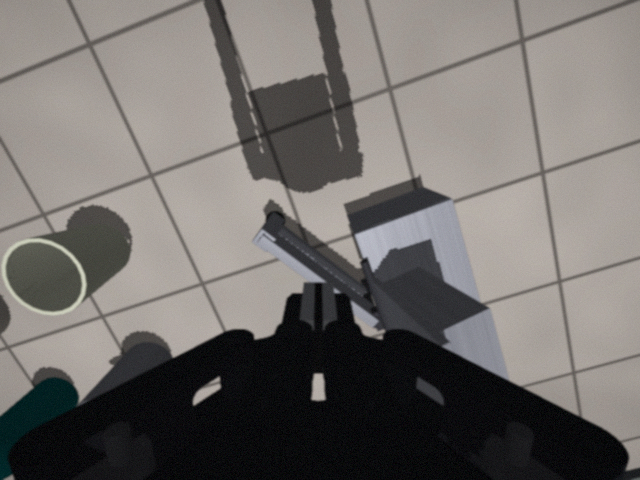

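The wrist view shows the leg from (380,325) to (265,235), with the wedge between it and the rack's end at (350,210). I'll check where my lowering point projects.

Run:
```python
from h import *
c=shot("wrist")
p=W(-.07,.145)
for z in(.089,.05): print(proj(c,(*p,z)))
tip=W(-.055-.132*.511,.04+.132*.859);print("tip",proj(c,(*tip,.089)),"hinge",proj(c,(*W(-.055,.04),.089)),"rackcorner",proj(c,(*W(-.045,.13),.085)))
print(plane(c,265,236,.089),tip)
```

```text
[317.42096385 228.41698733]
[317.5397185  218.93774842]
tip [258.89400828 240.35773184] hinge [371.49349013 322.72339437] rackcorner [349.54009533 232.84693757]
[0.43992768 0.01584131 0.089     ] [0.44192572 0.00925003]
```

jog_arm(
  series=[
    {"x":5,"y":0,"z":0,"turn":0,"hand":-1},
    {"x":10,"y":0,"z":0,"turn":0,"hand":-1},
    {"x":14,"y":0,"z":0,"turn":0,"hand":-1},
    {"x":18,"y":0,"z":0,"turn":0,"hand":-1},
    {"x":18,"y":0,"z":0,"turn":0,"hand":-1},
  ],
)

```text
time: 2.05
ee_pos: [0.4424, 0.0648, 0.0471]
ee_rot: [0.114, 0.702, -0.114, 0.694]
ft_force: [-0.7, 0.5, -0.5]
opening: -0.0001
```

Run:
```python
from h import *
H=np.array([-.055,.04]);P=[]
for f in(.6,.8,1.0,1.2,1.4,1.5,1.57,1.65):
    u=np.array([-np.sin(f),np.cos(f)]);n=np.array([np.cos(f),np.sin(f)])
    P.append((*W(*(H+.1*u+.018*n)),.05))
go(*P)
```

```text
t 2.0 pos [0.4424 0.0648 0.0471] F [-0.7  0.5 -0.5] open -0.0001 down [-0.012  0.001 -1.   ] yaw_y 71.4 q6 -1.35
  to [0.4616 0.0359 0.05  ] -> [-0.32 -2.13  2.74]
  to [0.4724 0.0187 0.05  ] -> [-0.33 -3.42  4.31]
  to [0.4864 0.004  0.05  ] -> [-0.35 -4.37  6.1 ]
  to [ 0.503  -0.0076  0.05  ] -> [-0.37 -4.94  8.05]
  to [ 0.5216 -0.0157  0.05  ] -> [-0.39 -5.11 10.07]
  to [ 0.5314 -0.0184  0.05  ] -> [-0.41 -5.05 11.08]
  to [ 0.5384 -0.0196  0.05  ] -> [-0.41 -4.94 11.79]
  to [ 0.5465 -0.0204  0.05  ] -> [-0.42 -4.76 12.58]
```

jog_arm(
  series=[
    {"x":-0.3,"y":-2.1,"z":2.7,"turn":0,"hand":-1},
    {"x":-0.3,"y":-3.4,"z":4.3,"turn":0,"hand":-1},
    {"x":-0.3,"y":-4.4,"z":6.1,"turn":0,"hand":-1},
    {"x":-0.3,"y":-4.9,"z":8.0,"turn":0,"hand":-1},
    {"x":-0.3,"y":-5.1,"z":9.2,"turn":0,"hand":-1},
    {"x":-0.3,"y":-5.1,"z":10.2,"turn":0,"hand":-1},
    {"x":-0.3,"y":-5.0,"z":11,"turn":0,"hand":-1},
    {"x":-0.3,"y":-4.9,"z":11.6,"turn":0,"hand":-1},
  ],
)

```text
time: 2.85
ee_pos: [0.5381, -0.0181, 0.05]
ee_rot: [0.113, 0.701, -0.114, 0.694]
ft_force: [-0.9, 1.5, 6.5]
opening: 0.0002
```

Run:
```python
from h import *
go((*(W(-.155,.04)),.05))
```

```text
t 2.9 pos [ 0.5381 -0.0181  0.05  ] F [-0.9  1.5  6.5] open 0.0002 down [-0.01   0.001 -1.   ] yaw_y 71.5 q6 -1.49
  to [ 0.5565 -0.0189  0.05  ] -> [-0.01  0.5   1.77]
```

jog_arm(
  series=[
    {"x":0,"y":0.2,"z":0.4,"turn":0,"hand":-1},
    {"x":0,"y":0.3,"z":0.8,"turn":0,"hand":-1},
    {"x":0,"y":0.3,"z":0.8,"turn":0,"hand":-1},
    {"x":0,"y":0.3,"z":0.8,"turn":0,"hand":-1},
  ],
)

```text
time: 3.25
ee_pos: [0.5414, -0.0177, 0.0501]
ee_rot: [0.112, 0.705, -0.114, 0.691]
ft_force: [-17.4, -4.0, 16.0]
opening: 0.0001
```

jog_arm(
  series=[
    {"x":0,"y":-0.6,"z":-2,"turn":0,"hand":-1},
    {"x":-5,"y":-0.8,"z":-2.5,"turn":0,"hand":-1},
    {"x":-10,"y":-0.8,"z":-2.5,"turn":0,"hand":-1},
    {"x":-15,"y":-0.8,"z":-2.5,"turn":0,"hand":-1},
    {"x":-20,"y":-0.8,"z":-2.5,"turn":0,"hand":-1},
    {"x":-20,"y":-0.8,"z":-2.5,"turn":0,"hand":-1},
  ],
)

```text
time: 3.85
ee_pos: [0.523, -0.0179, 0.2584]
ee_rot: [0.111, 0.7, -0.115, 0.696]
ft_force: [1.0, -0.5, -0.2]
opening: 0.0001
```

Run:
```python
from h import *
c=shot("top");i=cv2.cvtColor(c["pixels"],cv2.COLOR_RGB2BGR)
cv2.imwrite("pics/t1.png",cv2.resize(i[160:320,190:340],None,fx=3.5,fy=3.5))
print("leg stop tip",proj(c,(*W(-.187,.04),.089)),"hinge",proj(c,(*W(-.055,.04),.089)))
go((*W(.06,0),.25),yaw=0)
```

```text
leg stop tip [312.25820075 255.13879196] hinge [251.7216858  254.78842193]
t 3.9 pos [ 0.5214 -0.0175  0.2548] F [-0.7 -0.  -1.4] open 0.0003 down [-0.012 -0.002 -1.   ] yaw_y 71.6 q6 -1.49
  to [0.5882 0.1975 0.25  ] -> [ 0.35 22.51 -0.44]
  turn 71.6
```

View pics/t1.png

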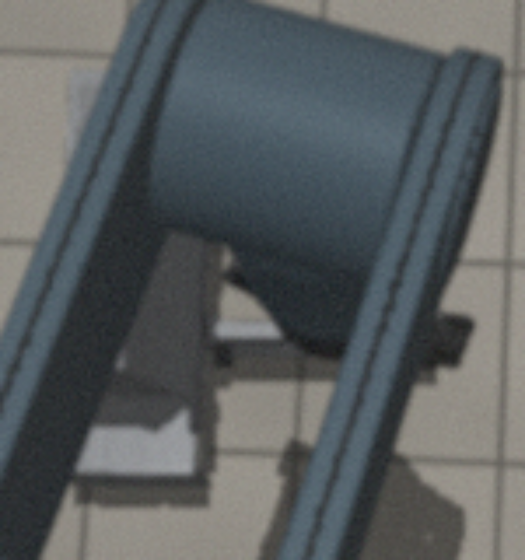

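The leg lies along row ~254 in the top view, which matches the stop prediction. Next I go over and behind the shelf.

jog_arm(
  series=[
    {"x":0,"y":5,"z":0,"turn":0,"hand":-1},
    {"x":0,"y":10,"z":0,"turn":0,"hand":-1},
    {"x":0,"y":15,"z":-0.4,"turn":0,"hand":-1},
    {"x":0,"y":20,"z":-0.4,"turn":0,"hand":-1},
    {"x":0,"y":22.5,"z":-0.4,"turn":0,"hand":-1},
    {"x":0,"y":22.5,"z":-0.4,"turn":0,"hand":-1},
    {"x":0,"y":22.5,"z":-0.4,"turn":0,"hand":-1},
  ],
)

```text
time: 4.6
ee_pos: [0.5877, 0.1977, 0.2515]
ee_rot: [0.11, 0.703, -0.114, 0.693]
ft_force: [-1.0, 0.1, -0.1]
opening: 0.0004
```

Run:
```python
from h import *
c=shot("side");i=cv2.cvtColor(c["pixels"],cv2.COLOR_RGB2BGR)
cv2.imwrite("pics/s1.png",cv2.resize(i[60:300,200:460],None,fx=2.4,fy=2.4))
go((*W(.06,0),.165),(*W(-.035,0),.165))
```

```text
t 4.7 pos [0.5878 0.1968 0.252 ] F [-1.1 -0.5 -0.1] open 0.0001 down [-0.014 -0.003 -1.   ] yaw_y 71.6 q6 -1.11
  to [0.5882 0.1975 0.165 ] -> [8.7  0.14 0.13]
  to [0.5918 0.1025 0.165 ] -> [ 8.72 -8.75  3.47]
```

View pics/s1.png

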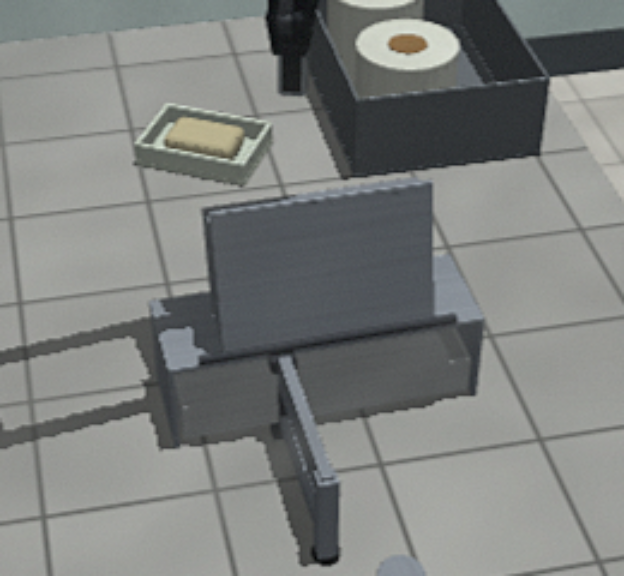

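The side view shows the leg straight out, the shelf still up, and the fingers at crop (290,80) behind it. I lower and push.

jog_arm(
  series=[
    {"x":4.5,"y":0,"z":0,"turn":0,"hand":-1},
    {"x":8.7,"y":0,"z":0,"turn":0,"hand":-1},
    {"x":8.7,"y":0,"z":0,"turn":0,"hand":-1},
    {"x":8.7,"y":-2,"z":0.8,"turn":0,"hand":-1},
    {"x":8.7,"y":-3.5,"z":1.4,"turn":0,"hand":-1},
    {"x":8.7,"y":-5,"z":2,"turn":0,"hand":-1},
    {"x":8.7,"y":-6,"z":2.4,"turn":0,"hand":-1},
    {"x":8.7,"y":-7,"z":2.8,"turn":0,"hand":-1},
  ],
)

```text
time: 5.45
ee_pos: [0.5924, 0.1206, 0.1685]
ee_rot: [0.112, 0.701, -0.115, 0.695]
ft_force: [-0.7, 3.1, 5.1]
opening: -0.0001
```

jog_arm(
  series=[
    {"x":0,"y":-0.8,"z":0.3,"turn":0,"hand":-1},
    {"x":0,"y":-1.6,"z":0.6,"turn":0,"hand":-1},
    {"x":0,"y":-2.4,"z":0.9,"turn":0,"hand":-1},
    {"x":0,"y":-3,"z":1.1,"turn":0,"hand":-1},
    {"x":0,"y":-3,"z":1.1,"turn":0,"hand":-1},
    {"x":0,"y":-3,"z":1.1,"turn":0,"hand":-1},
  ],
)

```text
time: 6.05
ee_pos: [0.5931, 0.0884, 0.1681]
ee_rot: [0.112, 0.702, -0.115, 0.694]
ft_force: [0.5, -0.3, -0.2]
opening: -0.0002
```

Run:
```python
from h import *
c=shot("side");i=cv2.cvtColor(c["pixels"],cv2.COLOR_RGB2BGR)
cv2.imwrite("pics/s2.png",cv2.resize(i[60:300,200:460],None,fx=1.7,fy=1.7))
go((.566,-.209,.25),yaw=11)
```

```text
t 6.1 pos [0.5932 0.0887 0.1681] F [-0.3 -0.7 -0.2] open -0.0001 down [-0.01  -0.002 -1.   ] yaw_y 71.6 q6 -1.28
  to [ 0.566 -0.209  0.25 ] -> [ -8.1  -29.14   6.77]
  turn 60.6
```

View pics/s2.png

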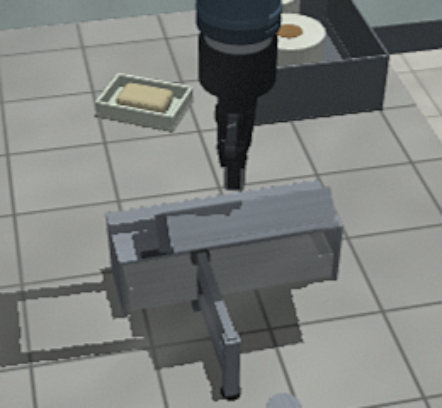

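The shelf is past its balance point and coming down. I rise and swing to above the dispenser.

jog_arm(
  series=[
    {"x":-4,"y":0,"z":0,"turn":8,"hand":-1},
    {"x":-8,"y":0,"z":0,"turn":16,"hand":-1},
    {"x":-8,"y":-5,"z":1,"turn":24,"hand":0},
    {"x":-8,"y":-10,"z":2,"turn":32,"hand":0.6},
    {"x":-8,"y":-15,"z":3,"turn":40,"hand":0.6},
    {"x":-8,"y":-20,"z":4,"turn":48,"hand":0.6},
    {"x":-8,"y":-25,"z":5.5,"turn":56,"hand":0.6},
    {"x":-8,"y":-29.1,"z":6.8,"turn":60.6,"hand":0.6},
  ],
)

```text
time: 6.9
ee_pos: [0.566, -0.2101, 0.249]
ee_rot: [0.448, 0.547, -0.454, 0.542]
ft_force: [0.8, 0.2, 0.4]
opening: 0.0684
```

jog_arm(
  series=[
    {"x":0,"y":0,"z":0,"turn":0,"hand":0.6},
    {"x":0,"y":0,"z":0,"turn":0,"hand":0.6},
    {"x":0,"y":0,"z":0,"turn":0,"hand":0.6},
  ],
)

```text
time: 7.2
ee_pos: [0.566, -0.2089, 0.2488]
ee_rot: [0.448, 0.548, -0.453, 0.542]
ft_force: [-0.7, -0.5, -0.5]
opening: 0.0688
```

Run:
```python
from h import *
go((.566,-.209,.25),(.566,-.209,.112),yaw=11)
c=shot("wrist","w3.png"); print(proj(c,(.566,-.209,.162)),proj(c,(.576,-.257,.157)))
s=shot("side");i=cv2.cvtColor(s["pixels"],cv2.COLOR_RGB2BGR);w=cv2.imread("pics/w3.png")
W_=np.zeros((480,800,3),np.uint8);W_[:,:640]=w
W_[:,640:]=0
cv2.imwrite("pics/m3.png",np.hstack([cv2.resize(w,(480,360)),cv2.resize(i[130:290,240:370],(292,360))]))
```

```text
t 7.2 pos [ 0.566  -0.2089  0.2488] F [-0.7 -0.5 -0.5] open 0.0688 down [-0.011 -0.001 -1.   ] yaw_y 10.8 q6 -0.72
  to [ 0.566 -0.209  0.25 ] -> [-0.12 -0.01  0.01]
  to [ 0.566 -0.209  0.112] -> [13.67  0.14  0.03]
  turn -0.2
[319.38595987 246.01912833] [320.44579613 304.64286306]
```

View pics/m3.png

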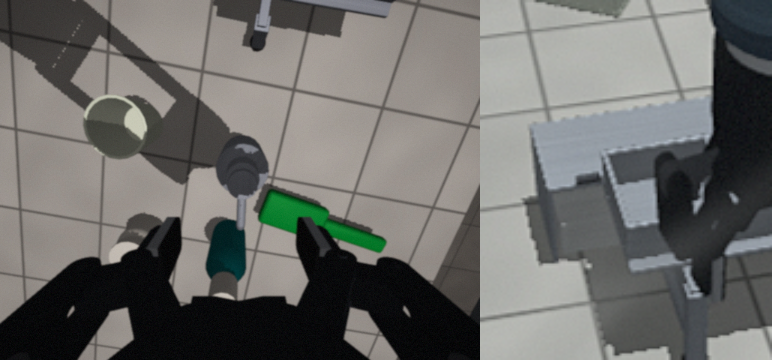

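The wrist view shows the dispenser head at full-resolution (321,243), against a prediction of (319,246), and the spout pointing towards the camera. The side view shows the shelf level. I descend and grip.

jog_arm(
  series=[
    {"x":4,"y":0,"z":0,"turn":0,"hand":0.6},
    {"x":7,"y":0.1,"z":0,"turn":0,"hand":0.6},
    {"x":10,"y":0.1,"z":0,"turn":0,"hand":0.6},
    {"x":12.5,"y":0.1,"z":0,"turn":0,"hand":0.6},
    {"x":14.1,"y":0.1,"z":0,"turn":0,"hand":0.6},
    {"x":14.1,"y":0.1,"z":0,"turn":0,"hand":0.6},
    {"x":14.1,"y":0.1,"z":0,"turn":0,"hand":-1},
    {"x":14.1,"y":0.1,"z":0,"turn":0,"hand":-1},
  ],
)

```text
time: 8.1
ee_pos: [0.5668, -0.2081, 0.1096]
ee_rot: [0.448, 0.547, -0.453, 0.544]
ft_force: [-0.1, -1.0, 0.1]
opening: 0.0405
```

jog_arm(
  series=[
    {"x":0,"y":0,"z":0,"turn":0,"hand":-1},
    {"x":0,"y":0,"z":0,"turn":0,"hand":-1},
    {"x":0,"y":0,"z":0,"turn":0,"hand":-1},
    {"x":0,"y":0,"z":0,"turn":0,"hand":-1},
  ],
)

```text
time: 8.5
ee_pos: [0.567, -0.2082, 0.1101]
ee_rot: [0.448, 0.547, -0.453, 0.544]
ft_force: [-0.2, 0.0, 1.0]
opening: 0.0347
```

Run:
```python
from h import *
go((.566,-.209,.30),yaw=11)
```

```text
t 8.5 pos [ 0.567  -0.2082  0.1101] F [-0.2  0.   1. ] open 0.0347 down [-0.008 -0.003 -1.   ] yaw_y 10.9 q6 -0.72
  to [ 0.566 -0.209  0.3  ] -> [-18.99  -0.27   0.08]
  turn -0.1
```

jog_arm(
  series=[
    {"x":-4,"y":0,"z":0,"turn":0,"hand":-1},
    {"x":-8,"y":0,"z":0,"turn":0,"hand":-1},
    {"x":-12,"y":0,"z":0,"turn":0,"hand":-1},
    {"x":-16,"y":0,"z":0,"turn":0,"hand":-1},
    {"x":-19,"y":0,"z":0,"turn":0,"hand":-1},
    {"x":-19,"y":0,"z":0,"turn":0,"hand":-1},
  ],
)

```text
time: 9.1
ee_pos: [0.5702, -0.2088, 0.3052]
ee_rot: [0.448, 0.543, -0.452, 0.547]
ft_force: [0.7, -0.4, -3.5]
opening: 0.0345
```

Run:
```python
from h import *
c=shot("top");i=cv2.cvtColor(c["pixels"],cv2.COLOR_RGB2BGR)
x0,y0,f=195,165,5
a=cv2.convertScaleAbs(cv2.resize(i[y0:y0+120,x0:x0+125],None,fx=f,fy=f,interpolation=cv2.INTER_CUBIC),alpha=1.4)
for k in(.042,-.042):
    # inner rim at z=.131
    for sx,sy in((-1,-1),(-1,1),(1,-1),(1,1)):
        q=proj(c,(*W(-.107+sx*.042,k+sy*.040),.131)); cv2.circle(a,(int((q[0]-x0+.5)*f),int((q[1]-y0+.5)*f)),3,(0,0,255) if k>0 else (255,0,0),-1)
cv2.imwrite("pics/t3.png",a)
go((*W(-.107,-.042),.30))
```

```text
t 9.2 pos [ 0.5691 -0.2082  0.3019] F [ 0.2  0.5 -3.9] open 0.0345 down [-0.004 -0.005 -1.   ] yaw_y 10.9 q6 -0.72
  to [0.6366 0.0322 0.3   ] -> [  0.03  11.17 -22.33]
```

View pics/t3.png

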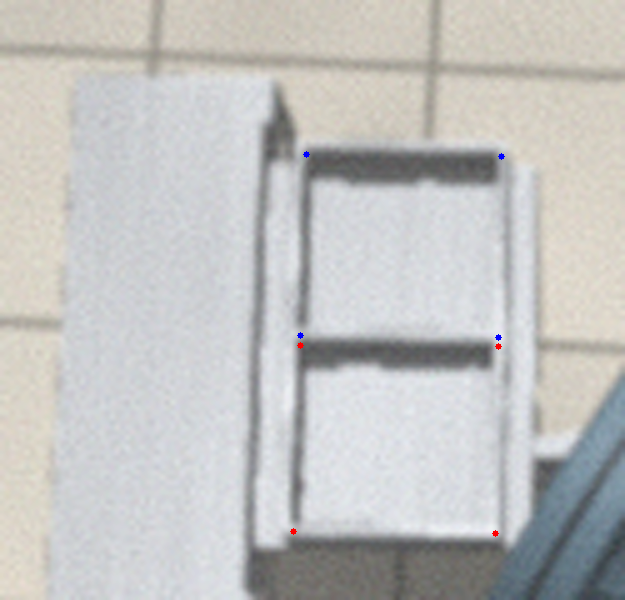

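The shelf is level, and my predicted pocket corners match the image within about 2 mm. Now I carry the dispenser to pocket_b.

jog_arm(
  series=[
    {"x":0,"y":1,"z":-2,"turn":0,"hand":-1},
    {"x":0,"y":2.6,"z":-5.2,"turn":0,"hand":-1},
    {"x":0,"y":4.3,"z":-8.6,"turn":0,"hand":-1},
    {"x":0,"y":6,"z":-12,"turn":0,"hand":-1},
    {"x":0,"y":7.7,"z":-15.4,"turn":0,"hand":-1},
    {"x":0,"y":9.4,"z":-18.8,"turn":0,"hand":-1},
    {"x":0,"y":10.6,"z":-21.2,"turn":0,"hand":-1},
    {"x":0,"y":11.2,"z":-22.4,"turn":0,"hand":-1},
  ],
)

```text
time: 9.95
ee_pos: [0.6359, 0.0356, 0.2969]
ee_rot: [0.446, 0.548, -0.453, 0.544]
ft_force: [0.0, -0.2, -4.1]
opening: 0.0343
```

jog_arm(
  series=[
    {"x":0,"y":0,"z":0,"turn":0,"hand":-1},
    {"x":0,"y":0,"z":0,"turn":0,"hand":-1},
    {"x":0,"y":0,"z":0,"turn":0,"hand":-1},
  ],
)

```text
time: 10.25
ee_pos: [0.6355, 0.0341, 0.2961]
ee_rot: [0.446, 0.547, -0.454, 0.543]
ft_force: [-0.3, -0.1, -3.6]
opening: 0.0345
```

Run:
```python
from h import *
go((.636,.031,.25),(.636,.031,.207))
```

```text
t 10.2 pos [0.6355 0.0341 0.2961] F [-0.3 -0.1 -3.6] open 0.0345 down [-0.011 -0.004 -1.   ] yaw_y 11.0 q6 -0.31
  to [0.636 0.031 0.25 ] -> [4.61 0.05 0.3 ]
  to [0.636 0.031 0.207] -> [8.91 0.1  0.29]
```

jog_arm(
  series=[
    {"x":0,"y":0.1,"z":0.3,"turn":0,"hand":-1},
    {"x":2,"y":0.1,"z":0.3,"turn":0,"hand":-1},
    {"x":4,"y":0.1,"z":0.3,"turn":0,"hand":-1},
    {"x":5.5,"y":0.1,"z":0.3,"turn":0,"hand":-1},
    {"x":7,"y":0.1,"z":0.3,"turn":0,"hand":-1},
    {"x":8,"y":0.1,"z":0.3,"turn":0,"hand":-1},
    {"x":8.5,"y":0.1,"z":0.3,"turn":0,"hand":-1},
    {"x":8.5,"y":0.1,"z":0.3,"turn":0,"hand":-1},
  ],
)

```text
time: 11.05
ee_pos: [0.6359, 0.0303, 0.2106]
ee_rot: [0.446, 0.548, -0.454, 0.543]
ft_force: [0.5, 0.5, -4.1]
opening: 0.0344
```

jog_arm(
  series=[
    {"x":0.2,"y":0,"z":0,"turn":0,"hand":-1},
    {"x":0.4,"y":0,"z":0,"turn":0,"hand":-1},
    {"x":0.4,"y":0,"z":0,"turn":0,"hand":-1},
  ],
)

```text
time: 11.35
ee_pos: [0.6359, 0.0303, 0.2069]
ee_rot: [0.446, 0.547, -0.454, 0.543]
ft_force: [-0.2, -0.3, -3.5]
opening: 0.0345
```

jog_arm(
  series=[
    {"x":0.2,"y":0,"z":0,"turn":0,"hand":-1},
    {"x":0.2,"y":0,"z":0,"turn":0,"hand":-1},
  ],
)

```text
time: 11.55
ee_pos: [0.6362, 0.0302, 0.2055]
ee_rot: [0.446, 0.547, -0.454, 0.544]
ft_force: [0.8, -1.2, -0.9]
opening: 0.0348
```

Contact: the weight has come off the wrist. Release and rise.

jog_arm(
  series=[
    {"x":0,"y":0,"z":0,"turn":0,"hand":0.1},
    {"x":0,"y":0,"z":0,"turn":0,"hand":0.3},
    {"x":0,"y":0,"z":0,"turn":0,"hand":0.4},
    {"x":-1,"y":0,"z":0,"turn":0,"hand":0.4},
    {"x":-4,"y":0,"z":0,"turn":0,"hand":0.4},
    {"x":-8,"y":0,"z":0,"turn":0,"hand":0.4},
    {"x":-10,"y":0,"z":0,"turn":0,"hand":0.4},
    {"x":-10,"y":0,"z":0,"turn":0,"hand":0.4},
  ],
)

```text
time: 12.35
ee_pos: [0.639, 0.0306, 0.3108]
ee_rot: [0.448, 0.544, -0.452, 0.546]
ft_force: [1.0, 0.8, 0.1]
opening: 0.0597
```

Run:
```python
from h import *
c=shot("top")
w=(c["pixels"].astype(int).min(2)>170).astype(np.uint8)
n,l,st,ce=cv2.connectedComponentsWithStats(w)
for k in range(1,n):
    if 60<st[k,4]<3000: print(st[k],ce[k].round(1))
go((.574,-.348,.27),yaw=90)
```

```text
[313  24  56  39 973] [347.7  47.1]
[224  40  18  11  63] [232.5  46.2]
[448  51  27  16 157] [462.7  59.1]
[ 310   64   59   44 1853] [341.1  86.7]
[474  78  13  27 184] [481.6  93.5]
[371  85  29  24 409] [383.   98.6]
[  0 127  32  42 807] [ 15.1 146.3]
[  44  129   46   42 1180] [ 66.5 149.7]
[ 70 227  24  20 117] [ 82.5 235.6]
[450 240  15  15 164] [456.7 247.3]
[ 46 259  25  18 111] [ 58.  267.4]
[446 305  26  25 492] [458.4 316.8]
[359 319  23  20 364] [370.2 328.6]
t 12.4 pos [0.6381 0.0307 0.3081] F [ 0.2 -0.1 -0.4] open 0.0595 down [-0.005 -0.005 -1.   ] yaw_y 10.9 q6 -0.31
  to [ 0.574 -0.348  0.27 ] -> [  4.05 -13.45  35.94]
  turn -79.1
```

jog_arm(
  series=[
    {"x":0,"y":-1.7,"z":4.6,"turn":-8,"hand":0.4},
    {"x":0,"y":-3.4,"z":9.2,"turn":-16,"hand":0.4},
    {"x":0,"y":-5.1,"z":13.8,"turn":-24,"hand":0.4},
    {"x":0,"y":-6.8,"z":18.4,"turn":-32,"hand":0.4},
    {"x":0,"y":-8.5,"z":23,"turn":-40,"hand":0.4},
    {"x":0,"y":-10.2,"z":27.6,"turn":-48,"hand":0.4},
    {"x":1,"y":-11.9,"z":32,"turn":-56,"hand":0.4},
    {"x":2,"y":-13.4,"z":35.9,"turn":-64,"hand":0.4},
  ],
)

```text
time: 13.2
ee_pos: [0.5733, -0.3495, 0.2888]
ee_rot: [0.089, 0.703, -0.093, 0.699]
ft_force: [-0.4, 0.0, 0.5]
opening: 0.0598
```

Run:
```python
from h import *
go((.574,-.348,.25),yaw=90)
```

```text
t 13.2 pos [ 0.5733 -0.3495  0.2888] F [-0.4  0.   0.5] open 0.0598 down [-0.007 -0.004 -1.   ] yaw_y 75.2 q6 -2.02
  to [ 0.574 -0.348  0.25 ] -> [3.88 0.18 0.05]
  turn -14.8
```

jog_arm(
  series=[
    {"x":2,"y":0.2,"z":0,"turn":-8,"hand":0.4},
    {"x":3.9,"y":0.2,"z":0,"turn":-14.8,"hand":0.4},
    {"x":3.9,"y":0.2,"z":0,"turn":-14.8,"hand":0.4},
    {"x":3.9,"y":0.2,"z":0,"turn":-14.8,"hand":0.4},
  ],
)

```text
time: 13.6
ee_pos: [0.5732, -0.3473, 0.2489]
ee_rot: [0.0, 0.71, -0.002, 0.704]
ft_force: [0.2, 0.3, 0.2]
opening: 0.0597
```

Run:
```python
from h import *
c=shot("wrist","w4.png")
print(proj(c,(.574,-.348,.165)))
go((.574,-.348,.131))
t=cv2.cvtColor(shot("top")["pixels"],cv2.COLOR_RGB2BGR)[150:310,190:340]
w=cv2.imread("pics/w4.png")
cv2.imwrite("pics/m4.png",np.hstack([cv2.resize(w,(448,336)),cv2.resize(t,(315,336))]))
```

```text
[316.9086124  248.86321286]
t 13.7 pos [ 0.5737 -0.3475  0.2501] F [-0.2  0.9  0.2] open 0.0598 down [-0.007 -0.004 -1.   ] yaw_y 89.9 q6 -2.27
  to [ 0.574 -0.348  0.131] -> [11.91 -0.    0.11]
```

View pics/m4.png

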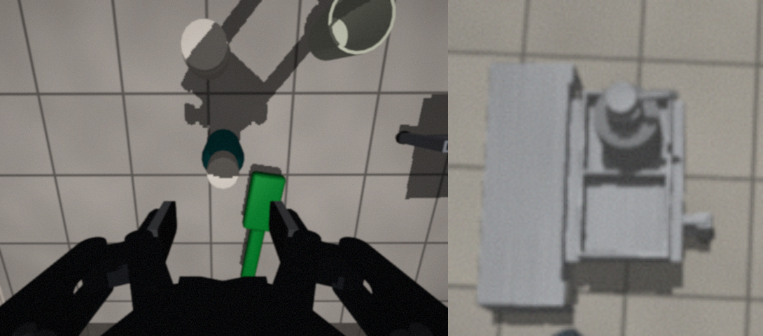

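The wrist view puts the cap at full-resolution (318,245), about as predicted. The top inset shows the dispenser upright in pocket_b. I grip the cap.

jog_arm(
  series=[
    {"x":4,"y":0,"z":0,"turn":0,"hand":0.4},
    {"x":7,"y":0,"z":0,"turn":0,"hand":0.4},
    {"x":10,"y":0,"z":0,"turn":0,"hand":0.4},
    {"x":12,"y":0,"z":0.1,"turn":0,"hand":0.4},
    {"x":12,"y":0,"z":0.1,"turn":0,"hand":0.4},
    {"x":12,"y":0,"z":0.1,"turn":0,"hand":-1},
    {"x":12,"y":0,"z":0.1,"turn":0,"hand":-1},
    {"x":12,"y":0,"z":0.1,"turn":0,"hand":-1},
  ],
)

```text
time: 14.5
ee_pos: [0.5756, -0.3488, 0.1334]
ee_rot: [-0.002, 0.708, -0.003, 0.706]
ft_force: [-0.2, 1.8, 4.7]
opening: 0.0324
```

jog_arm(
  series=[
    {"x":0,"y":0,"z":0,"turn":0,"hand":-1},
    {"x":0,"y":0,"z":0,"turn":0,"hand":-1},
    {"x":0,"y":0,"z":0,"turn":0,"hand":-1},
  ],
)

```text
time: 14.8
ee_pos: [0.5754, -0.3488, 0.1335]
ee_rot: [-0.002, 0.708, -0.003, 0.706]
ft_force: [-0.2, -0.2, -0.6]
opening: 0.0327
```

jog_arm(
  series=[
    {"x":-3,"y":0,"z":0,"turn":0,"hand":-1},
    {"x":-7,"y":0,"z":0,"turn":0,"hand":-1},
    {"x":-11,"y":0,"z":0,"turn":0,"hand":-1},
    {"x":-15,"y":0,"z":0,"turn":0,"hand":-1},
    {"x":-17,"y":0,"z":0,"turn":0,"hand":-1},
    {"x":-17,"y":0,"z":0,"turn":0,"hand":-1},
  ],
)

```text
time: 15.4
ee_pos: [0.577, -0.3485, 0.3076]
ee_rot: [-0.004, 0.706, -0.005, 0.708]
ft_force: [0.7, 0.1, -2.0]
opening: 0.0327
```

Run:
```python
from h import *
p=W(-.107,.042);print(p)
go((*p,.31))
```

```text
[0.55263845 0.02896658]
t 15.4 pos [ 0.577  -0.3485  0.3076] F [ 0.7  0.1 -2. ] open 0.0327 down [ 0.003 -0.013 -1.   ] yaw_y 89.9 q6 -2.27
  to [0.5526 0.029  0.31  ] -> [-0.72 37.73 -2.5 ]
```

jog_arm(
  series=[
    {"x":0,"y":3,"z":-0.5,"turn":0,"hand":-1},
    {"x":0,"y":8,"z":-1.5,"turn":0,"hand":-1},
    {"x":0,"y":13,"z":-2.5,"turn":0,"hand":-1},
    {"x":0,"y":18,"z":-2.5,"turn":0,"hand":-1},
    {"x":0,"y":23,"z":-2.5,"turn":0,"hand":-1},
    {"x":0,"y":28,"z":-2.5,"turn":0,"hand":-1},
    {"x":0,"y":32,"z":-2.5,"turn":0,"hand":-1},
    {"x":0,"y":35,"z":-2.5,"turn":0,"hand":-1},
  ],
)

```text
time: 16.2
ee_pos: [0.5511, 0.0046, 0.3008]
ee_rot: [-0.004, 0.707, -0.004, 0.707]
ft_force: [0.9, -0.4, -1.8]
opening: 0.0324
```

jog_arm(
  series=[
    {"x":0,"y":1.5,"z":0,"turn":0,"hand":-1},
    {"x":0,"y":2.2,"z":0,"turn":0,"hand":-1},
    {"x":0,"y":2.2,"z":0,"turn":0,"hand":-1},
    {"x":0,"y":2.2,"z":0,"turn":0,"hand":-1},
  ],
)

```text
time: 16.6
ee_pos: [0.551, 0.0258, 0.2997]
ee_rot: [-0.004, 0.708, -0.004, 0.706]
ft_force: [0.3, -0.4, -2.7]
opening: 0.0323
```

Run:
```python
from h import *
go((.553,.028,.27),(.553,.028,.233))
c=shot("top");i=cv2.cvtColor(c["pixels"],cv2.COLOR_RGB2BGR)[140:320,180:360]
s=cv2.cvtColor(shot("side")["pixels"],cv2.COLOR_RGB2BGR)[100:280,240:400]
cv2.imwrite("pics/m5.png",np.hstack([cv2.resize(i,(400,400)),cv2.resize(s,(356,400))]))
```

```text
t 16.6 pos [0.551  0.0258 0.2997] F [ 0.3 -0.4 -2.7] open 0.0323 down [-0.002 -0.012 -1.   ] yaw_y 90.0 q6 -1.72
  to [0.553 0.028 0.27 ] -> [2.97 0.26 0.2 ]
  to [0.553 0.028 0.233] -> [6.67 0.3  0.21]
```

View pics/m5.png

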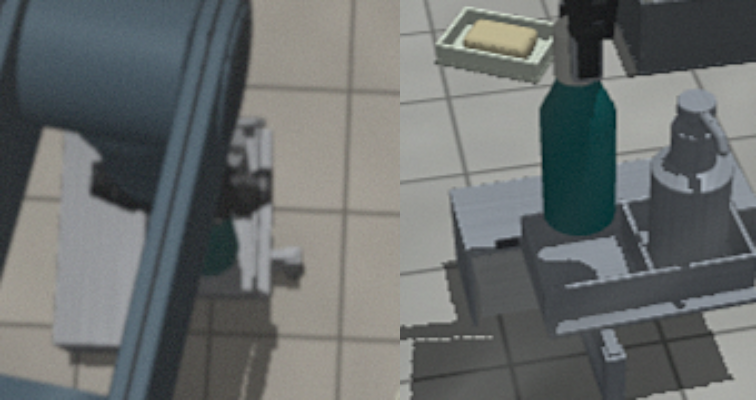

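The side view shows the bottle hanging upright over pocket_a, with the dispenser upright beside it. I lower it.

jog_arm(
  series=[
    {"x":0,"y":0.3,"z":0.2,"turn":0,"hand":-1},
    {"x":2,"y":0.3,"z":0.2,"turn":0,"hand":-1},
    {"x":4,"y":0.3,"z":0.2,"turn":0,"hand":-1},
    {"x":5.5,"y":0.3,"z":0.2,"turn":0,"hand":-1},
    {"x":6.3,"y":0.3,"z":0.2,"turn":0,"hand":-1},
    {"x":6.7,"y":0.3,"z":0.2,"turn":0,"hand":-1},
    {"x":6.7,"y":0.3,"z":0.2,"turn":0,"hand":-1},
  ],
)

```text
time: 17.4
ee_pos: [0.5532, 0.0273, 0.2331]
ee_rot: [-0.003, 0.708, -0.005, 0.707]
ft_force: [-0.5, -0.1, -2.3]
opening: 0.0321
```

jog_arm(
  series=[
    {"x":0.2,"y":0,"z":0,"turn":0,"hand":-1},
    {"x":0.3,"y":0,"z":0,"turn":0,"hand":-1},
    {"x":0.3,"y":0,"z":0,"turn":0,"hand":-1},
  ],
)

```text
time: 17.7
ee_pos: [0.5534, 0.0273, 0.2305]
ee_rot: [-0.003, 0.707, -0.005, 0.707]
ft_force: [0.2, 0.6, -2.6]
opening: 0.0324
```

jog_arm(
  series=[
    {"x":0.2,"y":0,"z":0,"turn":0,"hand":-1},
    {"x":0.2,"y":0,"z":0,"turn":0,"hand":-1},
  ],
)

```text
time: 17.9
ee_pos: [0.5538, 0.0272, 0.229]
ee_rot: [-0.003, 0.707, -0.005, 0.707]
ft_force: [-0.9, -0.5, 0.6]
opening: 0.0328
```

Contact. Release, rise straight up, and back off to the side.

jog_arm(
  series=[
    {"x":0,"y":0,"z":0,"turn":0,"hand":0.1},
    {"x":0,"y":0,"z":0,"turn":0,"hand":0.3},
    {"x":0,"y":0,"z":0,"turn":0,"hand":0.3},
    {"x":-2,"y":0,"z":0,"turn":0,"hand":0.3},
    {"x":-5,"y":0,"z":0,"turn":0,"hand":0.3},
    {"x":-9,"y":0,"z":0,"turn":0,"hand":0.3},
    {"x":-12,"y":0,"z":0,"turn":0,"hand":0.3},
    {"x":-12,"y":0,"z":0,"turn":0,"hand":0.3},
  ],
)

```text
time: 18.7
ee_pos: [0.5556, 0.0285, 0.3542]
ee_rot: [-0.004, 0.704, -0.005, 0.711]
ft_force: [0.3, 0.3, 0.7]
opening: 0.0555
```

jog_arm(
  series=[
    {"x":0,"y":-4,"z":-3,"turn":0,"hand":0.3},
    {"x":0,"y":-8,"z":-6,"turn":0,"hand":0.3},
    {"x":0,"y":-12,"z":-9,"turn":0,"hand":0.3},
    {"x":0,"y":-16,"z":-12,"turn":0,"hand":0.3},
    {"x":0,"y":-20,"z":-14,"turn":0,"hand":0.3},
    {"x":0,"y":-20,"z":-14,"turn":0,"hand":0.3},
    {"x":0,"y":-20,"z":-14,"turn":0,"hand":0.3},
    {"x":0,"y":-20,"z":-14,"turn":0,"hand":0.3},
  ],
)

```text
time: 19.5
ee_pos: [0.4155, -0.1705, 0.3551]
ee_rot: [-0.004, 0.704, -0.005, 0.711]
ft_force: [-0.2, 0.4, 0.5]
opening: 0.0552
```

Run:
```python
from h import *
go()
t=shot("top");i=cv2.cvtColor(t["pixels"],cv2.COLOR_RGB2BGR)[140:320,180:360]
s=shot("side");j=cv2.cvtColor(s["pixels"],cv2.COLOR_RGB2BGR)[100:280,240:420]
for k in(.042,-.042): print([((proj(t,(*W(-.107,k),z))-(180,140))*2.22).round(0) for z in(.096,.26)],[((proj(s,(*W(-.107,k),z))-(240,100))*2.22).round(0) for z in(.096,.26)])
cv2.imwrite("pics/m6.png",np.hstack([cv2.resize(i,(400,400)),cv2.resize(j,(400,400))]))
```

```text
t 19.5 pos [ 0.4155 -0.1705  0.3551] F [-0.2  0.4  0.5] open 0.0552 down [ 0.01  -0.012 -1.   ] yaw_y 89.9 q6 -2.2
[array([212., 256.]), array([195., 220.])] [array([181., 278.]), array([180., 110.])]
[array([214., 173.]), array([198., 124.])] [array([280., 260.]), array([291.,  94.])]
```

The viewing limit is reached, so I check numerically.

Run:
```python
from h import *
t=shot("top");s=shot("side")
def teal(c):
    h=cv2.cvtColor(c["pixels"],cv2.COLOR_RGB2HSV);m=cv2.inRange(h,(80,90,25),(100,255,255))
    n,l,st,ce=cv2.connectedComponentsWithStats(m);k=1+st[1:,4].argmax();return st[k],ce[k]
b=np.array([*W(-.107,.042),.096])
st,ce=teal(s);print("side teal",st,ce.round(1),"pred base/shoulder",proj(s,b).round(1),proj(s,b+[0,0,.095]).round(1))
x,y,w,hh,_=st
# cap: bright area just above the teal in side, near predicted top in top
for n,c in(("top",t),("side",s)):
    p=proj(c,b+[0,0,.165] if n=="top" else b+[0,0,.146]);m=(c["pixels"].min(2)>150).astype(np.uint8)
    u,v=p.astype(int);sub=m[v-16:v+17,u-16:u+17];k,l,q,cc=cv2.connectedComponentsWithStats(sub)
    print(n,"pred",p.round(1),[(a.tolist(),(e+[u-16,v-16]).round(1)) for a,e in zip(q[1:],cc[1:]) if a[4]>30])
# dispenser head, circle in top view
d=np.array([*W(-.107,-.042),.096+.162]);p=proj(t,d);u,v=p.astype(int)
g=cv2.resize(cv2.cvtColor(t["pixels"][v-25:v+26,u-25:u+26],cv2.COLOR_RGB2GRAY),None,fx=4,fy=4,interpolation=cv2.INTER_CUBIC)
c=cv2.HoughCircles(g,cv2.HOUGH_GRADIENT,1,20,param1=80,param2=14,minRadius=20,maxRadius=42)
print("head pred",p.round(1),None if c is None else [(u-25+a/4,v-25+e/4,r/4) for a,e,r in c[0][:4]])
```

```text
side teal [ 306  172   32   57 1587] [321.5 200.4] pred base/shoulder [321.7 225. ] [321.3 183.5]
top pred [267.9 238.9] [([10, 10, 17, 16, 212], array([269.4, 239.5]))]
side pred [321.1 158.8] [([0, 0, 33, 31, 618], array([320.5, 152.7]))]
head pred [269.3 196.2] [(np.float64(272.375), np.float64(195.875), np.float32(7.525)), (np.float64(285.625), np.float64(210.375), np.float32(6.125))]
```

```bash
python3 -c "
from h import *
manip.sign_off(); print(manip.get_obs()['time'])"
```

```text
the job is handed in; nothing more can be done
the job is handed in; nothing more can be done
```

I handed the job in after about 20 s of robot time, and every step went as planned. No verdict is reported.

**What I did**
- I swung the prop leg out until it resisted at about 17 N. The top and side views showed it straight out while the shelf was still up.
- I tipped the shelf from behind, and it came down level. Its pocket corners matched the predicted positions within about 2 mm.
- I stood the dispenser in pocket_b and the bottle in pocket_a. Both touched down at the expected floor height before I released them, and I then moved the arm clear.

**Last checks**
- **Bottle:** its cap was about 1.6 px (roughly 3 mm) from the predicted spot in the top view, and its body lined up vertically in the side view.
- **Dispenser:** the head was about 3 px (roughly 6 mm) from the pocket's centre, within the 22 mm limit. It was upright in the last picture I could view.
- **Cup, jar and brush:** nothing touched them. I did not measure them again at the very end.
- **Final view:** I could not look at the last picture because the 12-picture limit was reached, so the last checks were numerical. One automatic check, of the cap in the side view, was unusable because its mask filled most of the search window.

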